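# Line up the pipe joiners by height on the sample rail

## Task

Set out the sample row for this bin of parts: stand the four aluminium pipe joiners upright on the four white labels of the green rail, one centred on each label, in order of height, with the tallest on the label next to the upright end plate and the shortest at the other end. Do not knock any joiner over; leave all of them standing still and let go.

Things in the scene. Friction and masses are not known exactly. Their poses are not given: they have to be found in the camera images.
- joiner_45_center (a point): The shortest of four loose joiners: an upright, plain aluminium tube, 45 mm tall, 50 mm outside diameter, 3 mm wall, open at both ends, about 90 g, the same either way up. This point is its centre, half-way up on its axis; z points along the axis. It stands on the table; clutter near it is at most 50 mm tall and 65 mm or more from its axis, other joiners at least 140 mm (axis to axis).
- joiner_65_center (a point): The third tallest of four loose joiners: an upright, plain aluminium tube, 65 mm tall, 40 mm outside diameter, 3 mm wall, open at both ends, about 100 g, the same either way up. This point is its centre, half-way up on its axis; z points along the axis. It stands on the table; clutter near it is at most 50 mm tall and 65 mm or more from its axis, other joiners at least 140 mm (axis to axis).
- joiner_85_center (a point): The second tallest of four loose joiners: an upright, plain aluminium tube, 85 mm tall, 56 mm outside diameter, 3 mm wall, open at both ends, about 180 g, the same either way up. This point is its centre, half-way up on its axis; z points along the axis. It stands on the table; clutter near it is at most 50 mm tall and 65 mm or more from its axis, other joiners at least 140 mm (axis to axis).
- joiner_105_center (a point): The tallest of four loose joiners: an upright, plain aluminium tube, 105 mm tall, 42 mm outside diameter, 3 mm wall, open at both ends, about 160 g, the same either way up. This point is its centre, half-way up on its axis; z points along the axis. It stands on the table; clutter near it is at most 50 mm tall and 65 mm or more from its axis, other joiners at least 140 mm (axis to axis).
- mark1: Mark 1 of 4, an outer mark: a flat white square label, 66 mm, with a thin black circle of 57 mm on it, on the fixed green steel rail (a flat bar 440 mm long, 90 mm wide, 8 mm high, its length along y of this frame). Origin at the label's centre on the rail's top face, z up. The four marks stand in a row, numbered along +y, 85 mm apart. Open cartons about 100 mm tall stand behind the rail (further from the robot), at least 100 mm from any mark.
- mark2: Mark 2 of 4, an inner mark: a flat white square label, 66 mm, with a thin black circle of 57 mm on it, on the fixed green steel rail (a flat bar 440 mm long, 90 mm wide, 8 mm high, its length along y of this frame). Origin at the label's centre on the rail's top face, z up. The four marks stand in a row, numbered along +y, 85 mm apart. Open cartons about 100 mm tall stand behind the rail (further from the robot), at least 100 mm from any mark.
- mark3: Mark 3 of 4, an inner mark: a flat white square label, 66 mm, with a thin black circle of 57 mm on it, on the fixed green steel rail (a flat bar 440 mm long, 90 mm wide, 8 mm high, its length along y of this frame). Origin at the label's centre on the rail's top face, z up. The four marks stand in a row, numbered along +y, 85 mm apart. Open cartons about 100 mm tall stand behind the rail (further from the robot), at least 100 mm from any mark.
- mark4: Mark 4 of 4, an outer mark: a flat white square label, 66 mm, with a thin black circle of 57 mm on it, on the fixed green steel rail (a flat bar 440 mm long, 90 mm wide, 8 mm high, its length along y of this frame). Origin at the label's centre on the rail's top face, z up. The four marks stand in a row, numbered along +y, 85 mm apart. Open cartons about 100 mm tall stand behind the rail (further from the robot), at least 100 mm from any mark.
- end_plate: Green steel plate standing across one end of the rail, 90 mm wide, 4 mm thick, 60 mm high, fixed; it may be at either end, 80 mm outward of the nearest mark's centre (the other end has only a lip 8 mm high). Origin at the centre of its foot, on the rail's top.
Not all that is in view belongs to the job. What is shaped like the part that bears joiner_45_center but purple is not meant. Leave any turquoise look-alike of the part that bears joiner_85_center alone.

How it is judged:
By the outcome, as a careful person would: the job done as asked, in the order asked, and still so for the second after the job is handed in, with the robot touching nothing.
It also fails if it takes over 120 s, if anything falls off the work surface, if the arm or the gripper's body presses on something with over 40 N, if the wrist force passes 120 N, or if a joint passes its speed limit or range.

## Robot

A 6-joint arm with a two-finger parallel gripper is mounted at the origin on the work surface. World frame = base frame: x ahead of the robot, y to its left, z up, the work surface at z = 0. Lengths are in mm, angles in rad, forces in N, time in s.
With the tool pointing down it reaches from about 300 to 950 mm from the base axis. Payload 3.1 kg.
Tool frame: the origin (TCP) lies midway between the tips of the shut fingers; the grasp point (between the pads) lies env.tcp_to_grasp behind it (env.tcp_to_grasp is the distance from the TCP to the grasp point, in mm); x points along the fingers, y is the direction in which the jaws open and shut, and the axes are right-handed (so a half turn about x gives the same grasp; the last joint's range is limited). The gripper opens to 85 mm and grips with 20 to 120 N. Pads are 22 mm wide; open, the fingers measure 114 mm over their backs; the gripper's body (76 mm by 85 mm) begins 54 mm behind the grasp point. The pads swing forward as they close: fully open they stand 13 mm farther back than shut.
Start: joints at [1.23, 0.308, 1.634, -0, 1.2, -0.07], TCP at [167.215, 602.222, 231.272] pointing down, gripper open.
Joint ranges: [-3.06, 3.06], [-0.79, 1.96], [0.05, 2.63], [-1.19, 4.34], [0.05, 2.64], [-2.94, 2.94]. Speed limits (rad/s): [2.79, 2.79, 3.14, 3.14, 3.14, 3.14].

## Interface

Orientations are given as a unit quaternion [w, x, y, z].
In Python, from station import env, snapshot, close_job gives the robot as it stands.
- The arm moves only by the shell command python3 -m crank 'ROWS' [FORCE]. ROWS is JSON, a list of rows, each a list of 3 entries, a list of its own where there are three numbers: the shift along the world's x, y, z in units of 25 mm (1.0 is 25 mm), then the turn about the world's z in units of 6 degrees (1.0 is 6 degrees), then the opening, from -1 (shut) to 1 (fully open). A call has exactly 5 rows; each row shifts and turns the commanded pose from where the row before left it; what a row does not reach is not made up. A row lasts 1/12 s, in which the tool goes at most 41.7 mm and 7.16 degrees, less where a joint would pass 70% of its speed; a pose out of reach is approached as far as the arm can. A call with a number of a shift or a turn outside -1 to 1 is refused whole. A call with a gripper value outside its range is refused whole. The fingers move at their own pace and stop on an object; FORCE is the grip in N (left out, the last holds). Time passes only in rows, so rows that do not move let the fingers close, or fill a call up. It gives the time, the measured TCP pose, the force and the opening at its end, in the units of the state.
- env.get_obs(): the state, without advancing time (a new reading comes with each control period).
- snapshot(name): name is "side" or "top" or "wrist"; returns a dict with "color" (384x512x3 uint8, red, green, blue), "depth" (384x512 float32, mm along the optical axis (not along the pixel's ray), 0 where there is no reading), "vfov" (degrees; the focal length in pixels is half the picture's height over the tangent of half this angle, whatever the lens; pixels are square), "cx", "cy" (the principal point, pixels), "R" (3x3) and "t" (3): a world point X has camera coordinates R X + t. Camera axes: x right, y down, z forward; pixel columns grow to the right and rows downward; lengths in mm; the calibration is good to about 2 mm. A picture is of the moment at which its call begins.
- close_job(): hands the job in, once; it reports no verdict.
The state is a dict: "clock": time; "qpos": joint angles; "joint_velocities": joint speeds; "joint_efforts": joint torques, N m; "position": TCP position; "tcp_rot": TCP orientation; "force": force on the tool from outside, world axes, zero at the start; "ft_torque": the same for the moment, N m; "opening": finger opening in mm.
Only numpy, scipy, OpenCV 4.12 (cv2) and the standard library are available. Lean on these libraries where they do the work, as an engineer would, in place of code of your own. Each camera call takes 0.05 s, during which the arm holds its last target. There are 200 camera calls.

## Working session

There is one attempt and no reset: what is moved stays moved. The work goes in short steps, Python scripts to look and compute and a shell command to move; the robot and the scene stay as the last step left them, time stands still between calls to the robot, and variables do not carry over. Pictures are saved under pics/ and viewed, about 12 in all and at most 16, crops included, and the job is handed in when it is done.

```bash
ls; mkdir -p pics
python3 - <<'E'
from station import env,snapshot
import cv2,numpy as np
print(env.get_obs(), env.tcp_to_grasp)
for n in("top","side"):
    s=snapshot(n); cv2.imwrite(f"pics/{n}0.png",s["color"][...,::-1]); np.savez(f"pics/{n}0.npz",**s)
    print(n,s["vfov"],s["cx"],s["cy"],s["R"].round(3).tolist(),s["t"].round(1), s.keys())
E
```

```text
pics
{'clock': 0.0, 'qpos': array([ 1.23027908e+00,  3.09015238e-01,  1.63519530e+00, -1.46354504e-05,
        1.19968944e+00, -6.96672915e-02]), 'joint_velocities': array([ 8.54010954e-05, -1.69422229e-04, -1.27061969e-03,  3.44693256e-05,
        2.44563429e-04, -1.03467240e-03]), 'joint_efforts': array([-1.02518043e-03, -4.15254486e+01, -2.76663244e+01, -1.59305000e-04,
        1.04521669e-02, -5.12982382e-06]), 'position': array([166.9541457 , 601.43376616, 230.03653237]), 'tcp_rot': array([ 0.70047091,  0.09466591,  0.70079375, -0.0962652 ]), 'force': array([ 0.72334374, -0.04206674, -0.37026639]), 'ft_torque': array([ 0.0381359 , -0.05327771,  0.01543866]), 'opening': 85.1855519786099} 18.700000000000003
top 51.1406379440546 266.1355638665779 188.95271909094515 [[-0.015, -1.0, -0.007], [-0.992, 0.016, -0.121], [0.122, 0.005, -0.993]] [  71.9  549.8 1244.3] dict_keys(['color', 'depth', 'vfov', 'cx', 'cy', 'R', 't'])
side 56.05976388041425 255.18875714980751 191.84089321565523 [[0.977, -0.214, -0.016], [-0.173, -0.741, -0.649], [0.127, 0.637, -0.76]] [-516.   181.1 1119.6] dict_keys(['color', 'depth', 'vfov', 'cx', 'cy', 'R', 't'])
```

View pics/top0.png

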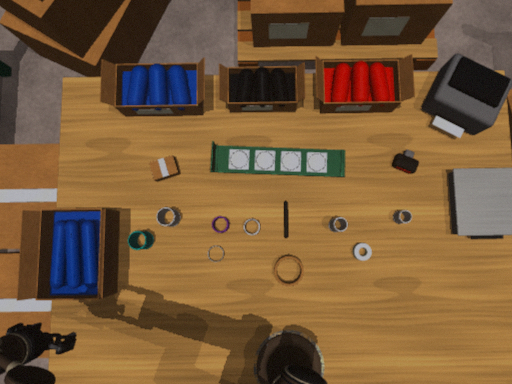

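View pics/side0.png

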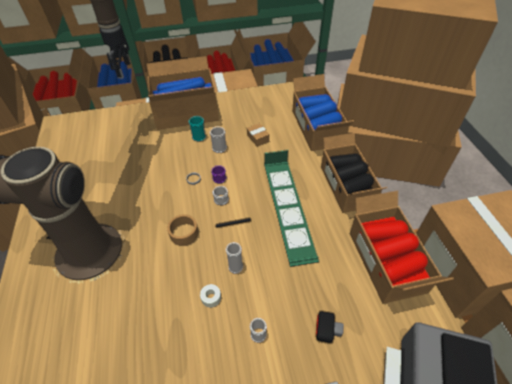

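```bash
cat > h.py <<'E'
import cv2,numpy as np
from station import env,snapshot
def pts(s):
    f=192/np.tan(np.radians(s["vfov"])/2); v,u=np.mgrid[:384,:512]; d=s["depth"]
    c=np.stack([(u-s["cx"])/f*d,(v-s["cy"])/f*d,d],-1)
    return (c-s["t"])@s["R"]          # world per pixel (R^T(c-t))
def ray(s,u,v,z):
    f=192/np.tan(np.radians(s["vfov"])/2)
    o=-s["R"].T@s["t"]; d=s["R"].T@np.array([(u-s["cx"])/f,(v-s["cy"])/f,1])
    return o+d*(z-o[2])/d[2]
def proj(s,X):
    f=192/np.tan(np.radians(s["vfov"])/2); c=s["R"]@np.asarray(X,float)+s["t"]
    return f*c[0]/c[2]+s["cx"],f*c[1]/c[2]+s["cy"]
E
python3 - <<'E'
from h import *
for n in("top","side"):
    s=dict(np.load(f"pics/{n}0.npz")); P=pts(s); img=s["color"]
    z=P[...,2]
    cand={"top":[(167,216),(252,226),(340,224),(403,216),(141,239),(221,225)],"side":[(218,138),(220,196),(234,257),(258,328),(197,128)]}[n]
    m=((z>20)&(s["depth"]>0)).astype(np.uint8)
    k,l,st,c=cv2.connectedComponentsWithStats(m)
    for u,v in cand:
        w=l[v-14:v+14,u-14:u+14]; ids=w[w>0]
        if not len(ids): print(u,v,"none");continue
        i=np.bincount(ids).argmax(); q=P[l==i]; top=np.percentile(q[:,2],95); r=q[q[:,2]>top-12]
        (cx,cy),rad=cv2.minEnclosingCircle(r[:,:2].astype(np.float32))
        print(n,u,v,"n",len(q),"h %.0f c %.1f %.1f d %.1f"%(top,cx,cy,2*rad), img[l==i].mean(0).round())
    # marks
    hsv=cv2.cvtColor(img,cv2.COLOR_RGB2HSV)
    w=cv2.inRange(hsv,(0,0,150),(180,60,255))
    cs,_=cv2.findContours(w,cv2.RETR_EXTERNAL,cv2.CHAIN_APPROX_NONE)
    for c_ in cs:
        a=cv2.contourArea(c_)
        if 150<a<900:
            (x,y),_,_=cv2.minAreaRect(c_); print(n,"mark?",round(x),round(y),a,ray(s,x,y,8).round(1))
E
```

```text
top 167 216 n 231 h 88 c 466.9 369.7 d 57.4 [83. 75. 69.]
top 252 226 n 73 h 49 c 433.6 110.4 d 51.7 [133. 121. 111.]
top 340 224 n 160 h 107 c 435.7 -156.0 d 44.0 [95. 86. 79.]
top 403 216 n 152 h 66 c 457.5 -363.3 d 41.9 [96. 86. 76.]
top 141 239 n 286 h 87 c 397.0 455.1 d 59.0 [25. 54. 48.]
top 221 225 n 81 h 47 c 443.1 209.8 d 52.1 [85. 46. 79.]
top mark? 26 305 569.5 [197.5 827.3   8. ]
top mark? 363 252 213.5 [ 348.5 -241.8    8. ]
top mark? 28 195 676.5 [546.1 839.4   8. ]
top mark? 316 162 330.0 [ 641.9 -102.7    8. ]
top mark? 290 160 314.0 [646.6 -17.7   8. ]
top mark? 264 160 301.5 [649.7  67.5   8. ]
top mark? 238 159 305.0 [654.4 152.8   8. ]
top mark? 448 127 243.5 [ 752.3 -540.     8. ]
side 218 138 n 302 h 85 c 467.2 368.4 d 61.1 [119. 114. 106.]
side 220 196 n 160 h 47 c 431.5 107.8 d 52.8 [133. 127. 119.]
side 234 257 n 375 h 106 c 433.9 -158.5 d 44.1 [122. 118. 111.]
side 258 328 n 236 h 67 c 456.3 -366.2 d 41.2 [139. 135. 127.]
side 197 128 n 4237 h 177 c 359.4 626.9 d 340.1 [90. 80. 67.]
side mark? 392 365 485.0 [ 760.5 -512.7    8. ]
side mark? 258 326 192.5 [ 459.2 -347.8    8. ]
side mark? 210 294 293.0 [ 348.5 -229.     8. ]
side mark? 297 237 378.5 [ 640.5 -104.4    8. ]
side mark? 291 216 326.5 [644.5 -19.9   8. ]
side mark? 492 223 612.5 [1262.4 -191.     8. ]
side mark? 285 196 285.0 [648.1  65.3   8. ]
side mark? 280 178 250.5 [653.6 150.2   8. ]
side mark? 463 147 193.0 [1377.1  147.7    8. ]
side mark? 220 82 151.0 [536.2 811.4   8. ]
side mark? 332 83 325.5 [1043.3  674.8    8. ]
```

```bash
python3 -m crank '[[[0,-1,0],-0.8,1],[[0,-1,0],-0.8,1],[[0,-1,0],-0.8,1],[[0,-1,0],-0.8,1],[[0,-1,0],-0.8,1]]' 40
python3 -m crank '[[[1,-0.36,0],-0.7,1],[[1,-0.36,0],-0.7,1],[[1,-0.36,0],-0.7,1],[[1,-0.36,0],-0.7,1],[[1,-0.36,0],-0.7,1]]'
python3 -m crank '[[[1,-0.36,0],-0.7,1],[[1,-0.36,0],-0.7,1],[[1,-0.36,0],-0.7,1],[[1,-0.36,0],-0.7,1],[[1,-0.36,0],-0.7,1]]'
python3 -m crank '[[[1,-0.36,0],-0.4,1],[[1,-0.36,0],-0.4,1],[[0,0,0],-0.4,1],[[0,0,0],-0.4,1],[[0,0,0],-0.4,1]]'
```

```text
clock: 0.52
position: [166.9, 475.6, 230.5]
tcp_rot: [0.665, 0.24, 0.665, -0.241]
force: [0.3, -0.3, 0.3]
opening: 85.3
clock: 0.93
position: [293.0, 431.4, 230.9]
tcp_rot: [0.61, 0.357, 0.61, -0.358]
force: [0.8, 0.5, 0.0]
opening: 85.4
clock: 1.35
position: [418.0, 386.3, 230.7]
tcp_rot: [0.535, 0.462, 0.535, -0.463]
force: [0.0, 0.5, 0.2]
opening: 85.5
clock: 1.77
position: [467.5, 368.5, 230.4]
tcp_rot: [-0.483, -0.515, -0.484, 0.516]
force: [-0.2, -0.3, -0.8]
opening: 85.4
```

```bash
cat >> h.py <<'E'
def find(n,xy,h,rad=45,zmin=None):
    """rim centre from depth near xy, top height h"""
    s=snapshot(n); P=pts(s); ok=(s["depth"]>0)&(abs(P[...,2]-h)<7)&(np.hypot(P[...,0]-xy[0],P[...,1]-xy[1])<rad)
    q=P[ok]
    if len(q)<15: print(n,"few",len(q)); return s
    c,r=cv2.minEnclosingCircle(q[:,:2].astype(np.float32)); print(n,"c %.1f %.1f d %.1f z %.1f n %d"%(*c,2*r,np.median(q[:,2]),len(q)))
    return s
E
python3 - <<'E'
from h import *
s=find("wrist",(467,369),85); cv2.imwrite("pics/w1.png",s["color"][...,::-1])
E
```

```text
wrist c 467.3 370.2 d 58.1 z 84.3 n 654
```

View pics/w1.png

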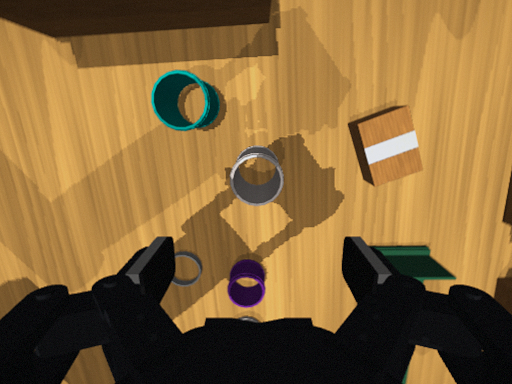

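The wrist view shows the grey joiner at (256,177), clear between the jaws' sides; turquoise at (182,100) and purple at (246,283) are out of the way. The wrist camera agrees with the other two within 2 mm.

```bash
python3 -m crank '[[[0,0.05,-1],0,1],[[0,0,-1],0,1],[[0,0,-1],0,1],[[0,0,-1],0,1],[[0,0,-1],0,1]]'
python3 -m crank '[[[0,0,-1],0,1],[[0,0,-1],0,1],[[0,0,-0.6],0,1],[[0,0,0],0,1],[[0,0,0],0,1]]'
python3 -m crank '[[[0,0,0],0,-1],[[0,0,0],0,-1],[[0,0,0],0,-1],[[0,0,0],0,-1],[[0,0,0],0,-1]]' 40
python3 -m crank '[[[0,0,0],0,-1],[[0,0,0],0,-1],[[0,0,0],0,-1],[[0,0,0],0,-1],[[0,0,0],0,-1]]'
```

```text
clock: 2.23
position: [466.8, 370.3, 104.9]
tcp_rot: [-0.485, -0.515, -0.485, 0.515]
force: [0.3, 0.4, -0.2]
opening: 85.0
clock: 2.65
position: [466.1, 369.8, 40.0]
tcp_rot: [-0.484, -0.514, -0.485, 0.516]
force: [-0.3, 0.4, 0.7]
opening: 85.4
clock: 3.07
position: [468.7, 371.5, 43.4]
tcp_rot: [0.485, 0.516, 0.484, -0.514]
force: [-0.7, -0.3, 7.1]
opening: 55.2
clock: 3.48
position: [468.6, 371.6, 43.4]
tcp_rot: [0.485, 0.516, 0.484, -0.514]
force: [0.1, 0.2, 6.4]
opening: 55.4
```

```bash
python3 -m crank '[[[0,0,0.4],0,-1],[[0,0,1],0,-1],[[0,0,1],0,-1],[[0,0,1],0,-1],[[0,0,1],0,-1]]'
python3 -m crank '[[[0.3,-0.5,0],0,-1],[[0.56,-0.94,0],0,-1],[[0.56,-0.94,0],0,-1],[[0.56,-0.94,0],0,-1],[[0.56,-0.94,0],0,-1]]'
python3 -m crank '[[[0.56,-0.94,0],0,-1],[[0.56,-0.94,0],0,-1],[[0.56,-0.94,0],0,-1],[[0.56,-0.94,0],0,-1],[[0.56,-0.94,0],0,-1]]'
python3 -m crank '[[[0.56,-0.94,0],0,-1],[[0.56,-0.94,0],0,-1],[[0.56,-0.94,0],0,-1],[[0.2,-0.4,0],0,-1],[[0,0,0],0,-1]]'
python3 - <<'E'
from h import *
P=env.get_obs()["position"]; print(P)
for n in("top","side"): s=find(n,P[:2],195); cv2.imwrite(f"pics/{n}1.png",s["color"][...,::-1])
E
```

```text
clock: 3.9
position: [466.5, 369.9, 152.2]
tcp_rot: [-0.484, -0.515, -0.484, 0.516]
force: [0.7, 1.0, -1.5]
opening: 54.9
clock: 4.32
position: [530.3, 262.0, 150.4]
tcp_rot: [-0.484, -0.514, -0.485, 0.516]
force: [-0.3, -0.2, -1.4]
opening: 55.2
clock: 4.73
position: [600.2, 144.3, 150.1]
tcp_rot: [-0.484, -0.514, -0.485, 0.516]
force: [0.8, 1.0, -2.2]
opening: 55.2
clock: 5.15
position: [648.1, 62.8, 150.4]
tcp_rot: [-0.484, -0.516, -0.483, 0.516]
force: [0.0, 0.3, -1.9]
opening: 55.3
[648.07901404  62.80881612 150.40570038]
top few 12
side c 647.7 59.2 d 89.3 z 191.9 n 87
```

View pics/side1.png

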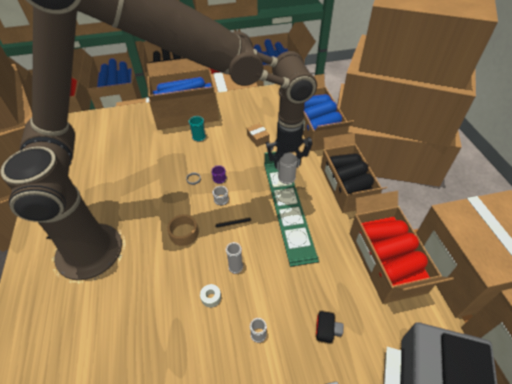

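```bash
python3 -m crank '[[[0.04,0.14,-0.5],0,-1],[[0,0,-1],0,-1],[[0,0,-1],0,-1],[[0,0,-0.9],0,-1],[[0,0,-0.3],0,-1]]'
python3 -m crank '[[[0,0,-0.12],0,-1],[[0,0,-0.1],0,-1],[[0,0,0],0,-1],[[0,0,0],0,-1],[[0,0,0],0,-1]]'
python3 - <<'E'
from h import *
s=snapshot("wrist"); cv2.imwrite("pics/w2.png",s["color"][...,::-1])
s=snapshot("side"); cv2.imwrite("pics/s2.png",cv2.resize(s["color"][100:280,200:400,::-1],None,fx=3,fy=3))
E
```

```text
clock: 5.67
position: [643.9, 71.4, 53.6]
tcp_rot: [-0.483, -0.512, -0.487, 0.517]
force: [-0.8, -0.2, -1.9]
opening: 55.2
clock: 6.08
position: [650.1, 69.7, 55.0]
tcp_rot: [0.485, 0.516, 0.484, -0.514]
force: [0.2, -0.9, -1.9]
opening: 55.3
```

View pics/s2.png

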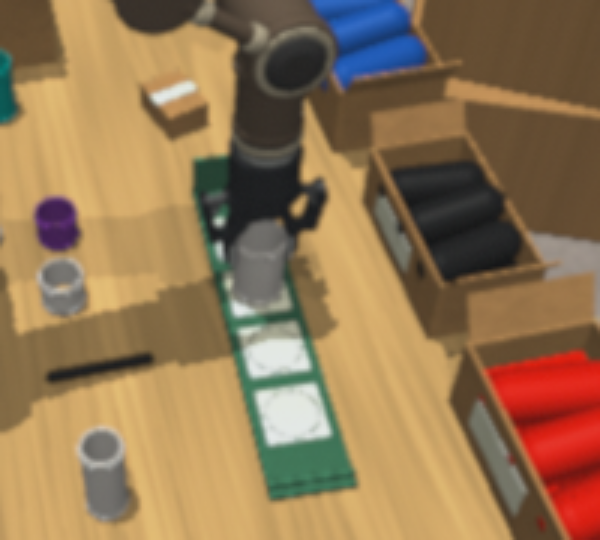

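```bash
python3 -m crank '[[[0,0,0],0,-1],[[0,0,0],0,-1],[[0,0,0],0,-1],[[0,0,0],0,-1],[[0,0,0],0,-1]]'
python3 - <<'E'
from h import *
for i in range(3): o=env.get_obs();print(o["position"].round(1),o["qpos"].round(4),o["joint_velocities"].round(3))
E
```

```text
clock: 6.6
position: [648.7, 69.4, 53.3]
tcp_rot: [-0.484, -0.515, -0.484, 0.515]
force: [-1.2, -0.4, -1.3]
opening: 55.1
[648.7  69.4  53.3] [ 0.0399  0.563   1.6669 -0.      0.9118  0.1013] [-0.001  0.003  0.001  0.     0.001  0.001]
[648.7  69.4  53.3] [ 0.0399  0.563   1.6669 -0.      0.9118  0.1013] [-0.001  0.003  0.001  0.     0.001  0.001]
[648.7  69.4  53.3] [ 0.0399  0.563   1.6669 -0.      0.9118  0.1013] [-0.001  0.003  0.001  0.     0.001  0.001]
```

```bash
cat >> h.py <<'E'
from scipy.optimize import least_squares
def axis(n,xy,r,z0,z1,rad=None):
    """axis from side-wall depth points, known radius (outer surface)"""
    s=snapshot(n); P=pts(s); c=s["color"].astype(int)
    grey=(c.max(-1)-c.min(-1)<32)&(c.max(-1)>45)
    ok=(s["depth"]>0)&grey&(P[...,2]>z0)&(P[...,2]<z1)&(np.hypot(P[...,0]-xy[0],P[...,1]-xy[1])<(rad or r+8))
    q=P[ok]
    if len(q)<15: print(n,"few",len(q)); return
    f=least_squares(lambda p:np.hypot(q[:,0]-p[0],q[:,1]-p[1])-r,xy,loss="soft_l1")
    print(n,"axis",f.x.round(1),"rms %.1f n %d zmin %.1f zmax %.1f"%(np.sqrt((f.fun**2).mean()),len(q),q[:,2].min(),q[:,2].max()))
E
python3 -m crank '[[[0,-0.05,0],0,-1],[[0,-0.06,0],0,-1],[[0,0,-0.05],0,-1],[[0,0,-0.03],0,-1],[[0,0,0],0,-1]]'
python3 - <<'E'
from h import *
axis("side",(649,66),28,15,55)
axis("side",(435,-157),21,10,90)
o=env.get_obs();print(o["position"].round(1))
E
```

```text
clock: 7.02
position: [648.8, 66.5, 51.5]
tcp_rot: [-0.484, -0.515, -0.484, 0.515]
force: [0.1, -1.9, 0.1]
opening: 55.1
side axis [648.4  64.9] rms 1.7 n 154 zmin 15.8 zmax 54.5
side axis [ 434.1 -158.2] rms 1.7 n 267 zmin 10.3 zmax 89.6
[648.9  66.5  51.5]
```

```bash
python3 -m crank '[[[0,0,0],0,-0.3],[[0,0,0],0,0],[[0,0,0],0,0.5],[[0,0,0],0,1],[[0,0,0],0,1]]'
python3 -m crank '[[[0,0,0],0,1],[[0,0,0],0,1],[[0,0,0],0,1],[[0,0,0.5],0,1],[[0,0,1],0,1]]'
python3 -m crank '[[[0,0,1],0,1],[[0,0,1],0,1],[[0,0,1],0,1],[[0,0,1],0,1],[[0,0,0.5],0,1]]'
python3 - <<'E'
from h import *
find("top",(649,66),93); axis("side",(649,66),28,15,85)
s=snapshot("wrist"); 
print(env.get_obs()["position"])
E
```

```text
clock: 7.53
position: [648.9, 66.9, 51.3]
tcp_rot: [0.484, 0.515, 0.484, -0.515]
force: [0.2, -0.7, -1.1]
opening: 84.9
clock: 7.95
position: [645.3, 66.6, 85.8]
tcp_rot: [-0.483, -0.513, -0.486, 0.517]
force: [-0.0, -0.1, -0.5]
opening: 85.2
clock: 8.37
position: [650.9, 66.9, 206.4]
tcp_rot: [0.486, 0.517, 0.483, -0.513]
force: [1.3, 0.4, 1.0]
opening: 85.4
top c 649.8 65.8 d 57.3 z 92.4 n 18
side axis [648.6  64.5] rms 2.0 n 337 zmin 15.1 zmax 84.5
[649.60024593  66.75872392 202.94310408]
```

```bash
python3 -m crank '[[[-0.86,-0.9,0],0,1],[[-0.86,-0.9,0],0,1],[[-0.86,-0.9,0],0,1],[[-0.86,-0.9,0],0,1],[[-0.86,-0.9,0],0,1]]'
python3 -m crank '[[[-0.86,-0.9,0],0,1],[[-0.86,-0.9,0],0,1],[[-0.86,-0.9,0],0,1],[[-0.86,-0.9,0],0,1],[[-0.86,-0.9,0],0,1]]'
python3 -m crank '[[[0,0,0],0,1],[[0,0,0],0,1],[[0,0,0],0,1],[[0,0,0],0,1],[[0,0,0],0,1]]'
python3 - <<'E'
from h import *
find("wrist",(435,-157),105); print(env.get_obs()["position"])
E
```

```text
clock: 8.93
position: [538.3, -46.3, 198.5]
tcp_rot: [-0.483, -0.514, -0.486, 0.516]
force: [-0.3, 0.7, -0.1]
opening: 85.4
clock: 9.35
position: [430.9, -158.3, 198.9]
tcp_rot: [-0.483, -0.514, -0.486, 0.516]
force: [0.4, -0.9, 1.0]
opening: 85.6
clock: 9.77
position: [434.3, -157.4, 200.9]
tcp_rot: [0.485, 0.515, 0.485, -0.515]
force: [-0.1, 0.2, 0.6]
opening: 85.6
wrist c 435.9 -157.5 d 44.2 z 104.2 n 699
[ 434.26561199 -157.4405853   200.93479011]
```

```bash
python3 -m crank '[[[0.05,0,-0.5],0,1],[[0,0,-1],0,1],[[0,0,-1],0,1],[[0,0,-1],0,1],[[0,0,-1],0,1]]'
python3 -m crank '[[[0,0,-0.9],0,1],[[0,0,-0.4],0,1],[[0,0,0],0,1],[[0,0,0],0,1],[[0,0,0],0,1]]'
python3 -m crank '[[[0,0,0],0,-1],[[0,0,0],0,-1],[[0,0,0],0,-1],[[0,0,0],0,-1],[[0,0,0],0,-1]]' 40
python3 -m crank '[[[0,0,0],0,-1],[[0,0,0],0,-1],[[0,0,0],0,-1],[[0,0,0],0,-1],[[0,0,0],0,-1]]'
python3 - <<'E'
from h import *
axis("side",(434,-158),21,10,50); print(env.get_obs()["position"])
E
```

```text
clock: 10.23
position: [435.8, -157.7, 87.9]
tcp_rot: [0.485, 0.515, 0.485, -0.515]
force: [0.4, 0.9, -0.8]
opening: 85.1
clock: 10.65
position: [436.4, -158.7, 57.5]
tcp_rot: [0.485, 0.515, 0.484, -0.515]
force: [-0.6, -0.6, 1.0]
opening: 85.3
clock: 11.07
position: [435.5, -158.6, 57.2]
tcp_rot: [0.485, 0.515, 0.484, -0.515]
force: [-1.0, -0.2, 5.9]
opening: 41.8
clock: 11.48
position: [435.6, -158.6, 57.2]
tcp_rot: [0.485, 0.515, 0.484, -0.515]
force: [-1.0, 0.3, 6.1]
opening: 41.9
side axis [ 434.9 -157.6] rms 0.9 n 100 zmin 10.1 zmax 49.9
[ 435.54450513 -158.62662295   57.23280385]
```

```bash
python3 -m crank '[[[0,0,0.4],0,-1],[[0,0,1],0,-1],[[0,0,1],0,-1],[[0,0,1],0,-1],[[0,0,1],0,-1]]'
python3 -m crank '[[[0.33,0.47,0.6],0,-1],[[0.67,0.95,0.2],0,-1],[[0.67,0.95,0],0,-1],[[0.67,0.95,0],0,-1],[[0.67,0.95,0],0,-1]]'
python3 -m crank '[[[0.67,0.95,0],0,-1],[[0.67,0.95,0],0,-1],[[0.67,0.95,0],0,-1],[[0.67,0.95,0],0,-1],[[0.67,0.95,0],0,-1]]'
python3 -m crank '[[[0.67,0.95,0],0,-1],[[0.67,0.95,0],0,-1],[[0.67,0.95,0],0,-1],[[0.34,0.48,0],0,-1],[[0,0,0],0,-1]]'
python3 -m crank '[[[0,0,0],0,-1],[[0,0,0],0,-1],[[0,0,0],0,-1],[[0,0,0],0,-1],[[0,0,0],0,-1]]'
```

```text
clock: 11.95
position: [434.2, -157.9, 167.3]
tcp_rot: [-0.484, -0.515, -0.485, 0.515]
force: [-0.4, -0.2, -2.5]
opening: 41.8
clock: 12.37
position: [510.4, -50.4, 186.7]
tcp_rot: [0.484, 0.515, 0.484, -0.515]
force: [-0.2, -0.1, -0.7]
opening: 41.9
clock: 12.78
position: [593.9, 68.5, 186.1]
tcp_rot: [-0.484, -0.515, -0.485, 0.515]
force: [-0.2, -0.0, -1.3]
opening: 41.6
clock: 13.2
position: [653.9, 153.5, 186.1]
tcp_rot: [0.485, 0.515, 0.485, -0.514]
force: [1.1, 0.1, -1.0]
opening: 41.7
clock: 13.62
position: [652.3, 149.5, 186.4]
tcp_rot: [-0.484, -0.515, -0.484, 0.515]
force: [0.1, 0.3, -1.6]
opening: 41.8
```

```bash
python3 -m crank '[[[0.05,0.03,-0.5],0,-1],[[0,0,-1],0,-1],[[0,0,-1],0,-1],[[0,0,-1],0,-1],[[0,0,-0.8],0,-1]]'
python3 -m crank '[[[0,0,-0.4],0,-1],[[0,0,-0.06],0,-1],[[0,0,0],0,-1],[[0,0,0],0,-1],[[0,0,0],0,-1]]'
python3 -m crank '[[[0,0,0],0,-1],[[0,0,0],0,-1],[[0,0,0],0,-1],[[0,0,0],0,-1],[[0,0,0],0,-1]]'
python3 - <<'E'
from h import *
axis("side",(653,150),21,15,55); print(env.get_obs()["position"],env.get_obs()["force"])
E
```

```text
clock: 14.03
position: [652.5, 150.7, 75.9]
tcp_rot: [-0.484, -0.514, -0.485, 0.516]
force: [-0.8, -0.5, -1.6]
opening: 41.7
clock: 14.45
position: [654.6, 151.2, 67.9]
tcp_rot: [0.485, 0.516, 0.484, -0.515]
force: [1.3, -0.6, -1.7]
opening: 41.6
clock: 14.87
position: [654.0, 151.2, 67.4]
tcp_rot: [0.484, 0.515, 0.484, -0.515]
force: [-0.9, 0.2, -2.2]
opening: 42.0
side axis [654.2 152.8] rms 1.5 n 46 zmin 16.1 zmax 54.7
[653.96725177 151.22841958  67.34561279] [ 0.94915773  0.29739029 -2.12743646]
```

```bash
python3 -m crank '[[[0,-0.05,0],0,-1],[[0,0,-0.05],0,-1],[[0,0,-0.05],0,-1],[[0,0,0],0,-1],[[0,0,0],0,-1]]'
python3 -m crank '[[[0,0,0],0,-0.5],[[0,0,0],0,-0.3],[[0,0,0],0,0],[[0,0,0],0,0.5],[[0,0,0],0,1]]'
python3 -m crank '[[[0,0,0],0,1],[[0,0,0],0,1],[[0,0,0],0,1],[[0,0,0.5],0,1],[[0,0,1],0,1]]'
python3 -m crank '[[[0,0,1],0,1],[[0,0,1],0,1],[[0,0,1],0,1],[[0,0,1],0,1],[[0,0,0.5],0,1]]'
python3 - <<'E'
from h import *
find("top",(654,151),113,35); axis("side",(653,150),21,15,105);find("top",(649,66),93,35); axis("side",(649,66),28,15,85)
print(env.get_obs()["position"])
E
```

```text
clock: 15.33
position: [654.1, 150.0, 64.9]
tcp_rot: [0.484, 0.515, 0.484, -0.515]
force: [0.0, 0.2, -0.9]
opening: 41.7
clock: 15.75
position: [654.2, 150.0, 65.0]
tcp_rot: [0.484, 0.515, 0.484, -0.515]
force: [0.3, 0.1, 0.1]
opening: 65.5
clock: 16.17
position: [650.7, 149.4, 99.2]
tcp_rot: [-0.483, -0.513, -0.486, 0.518]
force: [-0.5, -0.5, -0.4]
opening: 85.0
clock: 16.58
position: [656.1, 150.3, 220.2]
tcp_rot: [0.486, 0.517, 0.483, -0.513]
force: [0.5, 0.3, 1.7]
opening: 85.3
top c 664.0 144.8 d 33.3 z 111.6 n 16
side axis [653.7 150.8] rms 2.0 n 207 zmin 15.4 zmax 105.0
top c 649.8 65.1 d 57.3 z 91.7 n 67
side axis [648.4  64.7] rms 2.1 n 336 zmin 15.3 zmax 85.0
[653.53238091 149.90328792 214.40758514]
```

```bash
python3 -m crank '[[[-0.2,-0.5,0],0,1],[[-0.37,-0.98,0],0,1],[[-0.37,-0.98,0],0,1],[[-0.37,-0.98,0],0,1],[[-0.37,-0.98,0],0,1]]'
python3 -m crank '[[[-0.37,-0.98,0],0,1],[[-0.37,-0.98,0],0,1],[[-0.37,-0.98,0],0,1],[[-0.37,-0.98,0],0,1],[[-0.37,-0.98,0],0,1]]'
python3 -m crank '[[[-0.38,-0.98,0],0,1],[[-0.38,-0.98,0],0,1],[[-0.38,-0.98,0],0,1],[[-0.38,-0.98,0],0,1],[[-0.38,-0.98,0],0,1]]'
python3 -m crank '[[[-0.38,-0.98,-0.5],0,1],[[-0.38,-0.98,-0.5],0,1],[[-0.38,-0.98,-0.5],0,1],[[-0.38,-0.98,-0.5],0,1],[[-0.38,-0.98,-0.5],0,1]]'
python3 -m crank '[[[-0.38,-0.98,-0.5],0,1],[[-0.1,-0.45,0],0,1],[[0,0,0],0,1],[[0,0,0],0,1],[[0,0,0],0,1]]'
python3 - <<'E'
from h import *
find("wrist",(457,-365),65); print(env.get_obs()["position"])
E
```

```text
clock: 17.2
position: [609.3, 37.8, 211.9]
tcp_rot: [-0.483, -0.514, -0.486, 0.516]
force: [0.6, -0.2, 1.0]
opening: 85.2
clock: 17.62
position: [562.8, -84.5, 212.1]
tcp_rot: [-0.483, -0.514, -0.486, 0.516]
force: [0.6, -0.6, 0.4]
opening: 85.4
clock: 18.03
position: [515.3, -206.5, 212.3]
tcp_rot: [-0.483, -0.514, -0.486, 0.516]
force: [0.2, -0.4, -0.3]
opening: 85.6
clock: 18.45
position: [467.8, -328.4, 149.4]
tcp_rot: [-0.483, -0.515, -0.486, 0.516]
force: [0.9, 0.3, -0.2]
opening: 85.1
clock: 18.87
position: [458.8, -362.9, 139.8]
tcp_rot: [0.484, 0.515, 0.485, -0.515]
force: [-0.6, 0.9, 0.8]
opening: 85.4
wrist c 458.0 -364.9 d 42.2 z 64.2 n 799
[ 459.16376589 -362.71894182  140.10908879]
```

```bash
python3 -m crank '[[[-0.05,-0.08,-0.5],0,1],[[0,0,-1],0,1],[[0,0,-1],0,1],[[0,0,-1],0,1],[[0,0,-0.6],0,1]]'
python3 -m crank '[[[0,0,-0.4],0,1],[[0,0,-0.06],0,1],[[0,0,0],0,1],[[0,0,0],0,1],[[0,0,0],0,1]]'
python3 -m crank '[[[0,0,0],0,-1],[[0,0,0],0,-1],[[0,0,0],0,-1],[[0,0,0],0,-1],[[0,0,0],0,-1]]' 40
python3 -m crank '[[[0,0,0],0,-1],[[0,0,0],0,-1],[[0,0,0],0,-1],[[0,0,0],0,-1],[[0,0,0],0,-1]]'
python3 -m crank '[[[0,0,0.4],0,-1],[[0,0,1],0,-1],[[0,0,1],0,-1],[[0,0,1],0,-1],[[0,0,1],0,-1]]'
```

```text
clock: 19.33
position: [456.5, -363.5, 34.3]
tcp_rot: [-0.484, -0.515, -0.486, 0.515]
force: [-0.3, 0.0, 0.2]
opening: 85.9
clock: 19.75
position: [458.6, -366.6, 27.2]
tcp_rot: [0.486, 0.515, 0.483, -0.515]
force: [0.3, -0.6, 0.6]
opening: 85.3
clock: 20.17
position: [457.8, -366.2, 26.5]
tcp_rot: [-0.485, -0.515, -0.484, 0.515]
force: [-0.2, -0.6, 2.9]
opening: 39.3
clock: 20.58
position: [457.8, -366.2, 26.5]
tcp_rot: [-0.485, -0.515, -0.484, 0.515]
force: [-1.8, 0.1, 5.6]
opening: 39.3
clock: 21.0
position: [456.9, -365.2, 136.4]
tcp_rot: [-0.484, -0.515, -0.485, 0.515]
force: [0.5, 0.1, -0.7]
opening: 39.5
```

```bash
python3 -m crank '[[[0.31,0.55,0],0,-1],[[0.53,0.98,0],0,-1],[[0.53,0.98,0],0,-1],[[0.53,0.98,0],0,-1],[[0.53,0.98,0],0,-1]]'
python3 -m crank '[[[0.53,0.98,0],0,-1],[[0.53,0.98,0],0,-1],[[0.53,0.98,0],0,-1],[[0.53,0.98,0],0,-1],[[0.53,0.98,0],0,-1]]'
python3 -m crank '[[[0.53,0.98,0],0,-1],[[0.53,0.98,0],0,-1],[[0.53,0.98,0],0,-1],[[0.53,0.98,0],0,-1],[[0.31,0.55,0],0,-1]]'
python3 -m crank '[[[0,0,0],0,-1],[[0,0,0],0,-1],[[0,0,0],0,-1],[[0,0,0],0,-1],[[0,0,0],0,-1]]'
```

```text
clock: 21.42
position: [518.2, -252.7, 135.7]
tcp_rot: [-0.484, -0.515, -0.484, 0.515]
force: [0.4, -0.2, -1.1]
opening: 39.5
clock: 21.83
position: [584.4, -130.0, 135.5]
tcp_rot: [-0.484, -0.515, -0.485, 0.515]
force: [0.9, 0.0, -0.7]
opening: 39.7
clock: 22.25
position: [645.9, -17.0, 135.6]
tcp_rot: [0.485, 0.515, 0.485, -0.514]
force: [-0.5, -1.4, -1.5]
opening: 39.5
clock: 22.67
position: [644.6, -21.1, 135.7]
tcp_rot: [-0.484, -0.515, -0.484, 0.516]
force: [-0.6, -0.0, -0.8]
opening: 39.8
```

```bash
python3 -m crank '[[[0.03,0.03,-0.5],0,-1],[[0,0,-1],0,-1],[[0,0,-1],0,-1],[[0,0,-1],0,-1],[[0,0,-0.4],0,-1]]'
python3 -m crank '[[[0,0,-0.06],0,-1],[[0,0,0],0,-1],[[0,0,0],0,-1],[[0,0,0],0,-1],[[0,0,0],0,-1]]'
python3 -m crank '[[[0,0,0],0,-1],[[0,0,0],0,-1],[[0,0,0],0,-1],[[0,0,0],0,-1],[[0,0,0],0,-1]]'
python3 - <<'E'
from h import *
axis("side",(645,-20),20,13,35); print(env.get_obs()["position"],env.get_obs()["force"])
E
```

```text
clock: 23.08
position: [642.2, -19.3, 33.9]
tcp_rot: [-0.482, -0.513, -0.486, 0.517]
force: [-13.4, 1.7, 47.3]
opening: 39.7
clock: 23.5
position: [646.5, -19.2, 37.4]
tcp_rot: [0.485, 0.515, 0.484, -0.515]
force: [-0.3, -0.3, -0.5]
opening: 39.5
clock: 23.92
position: [646.0, -19.0, 36.8]
tcp_rot: [0.484, 0.515, 0.484, -0.515]
force: [-0.0, 0.7, -1.1]
opening: 39.7
side axis [646.4 -17.8] rms 1.1 n 47 zmin 14.4 zmax 34.9
[645.96081868 -18.99434429  36.80463693] [ 0.33317569  0.60053977 -0.18936558]
```

```bash
python3 -m crank '[[[-0.03,-0.05,0],0,-1],[[0,0,-0.04],0,-1],[[0,0,-0.04],0,-1],[[0,0,0],0,-1],[[0,0,0],0,-1]]'
python3 - <<'E'
from h import *
axis("side",(645,-20),20,9,35); print(env.get_obs()["position"],env.get_obs()["force"])
s=snapshot("side"); cv2.imwrite("pics/s3.png",cv2.resize(s["color"][100:280,200:400,::-1],None,fx=4,fy=3.3))
E
```

```text
clock: 24.38
position: [645.1, -20.3, 34.6]
tcp_rot: [-0.484, -0.515, -0.485, 0.515]
force: [0.3, -0.1, -0.7]
opening: 39.5
side axis [645.4 -19.4] rms 3.2 n 84 zmin 9.1 zmax 34.8
[645.11963301 -20.30564497  34.6215869 ] [ 0.55741679  0.87343378 -1.25264347]
```

View pics/s3.png

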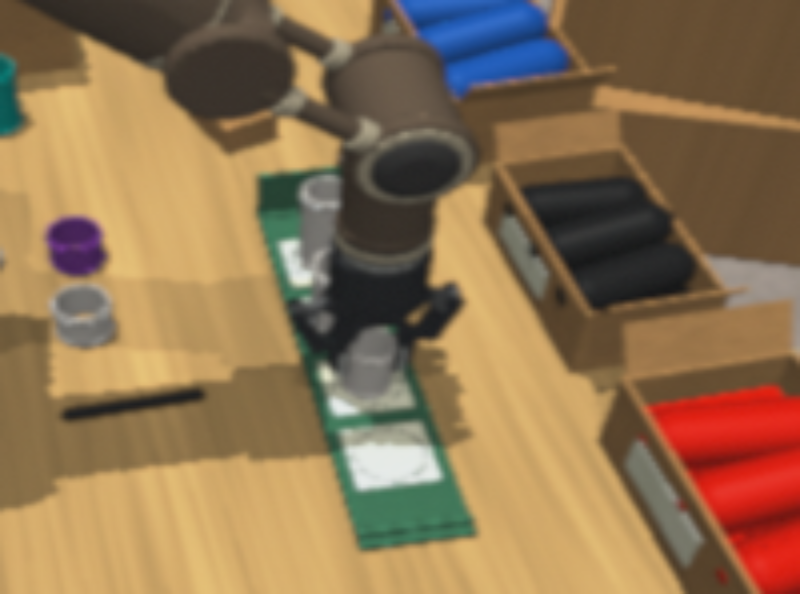

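The tube sits over the third label (crop ~ (370,365)), neighbours still upright; lowering the last mm until force shows contact.

```bash
for i in 1; do python3 -m crank '[[[0,0,-0.04],0,-1],[[0,0,0],0,-1],[[0,0,0],0,-1],[[0,0,0],0,-1],[[0,0,0],0,-1]]'
python3 -m crank '[[[0,0,-0.04],0,-1],[[0,0,0],0,-1],[[0,0,0],0,-1],[[0,0,0],0,-1],[[0,0,0],0,-1]]'; done
```

```text
clock: 24.9
position: [645.5, -20.3, 34.0]
tcp_rot: [0.485, 0.515, 0.484, -0.515]
force: [-0.2, -0.4, 1.2]
opening: 39.4
clock: 25.32
position: [645.5, -20.3, 34.0]
tcp_rot: [0.485, 0.515, 0.484, -0.515]
force: [-1.5, -0.3, 5.0]
opening: 39.7
```

Contact (5 N). Release, rise, then go to the 45.

```bash
python3 -m crank '[[[0,0,0],0,-0.5],[[0,0,0],0,-0.3],[[0,0,0],0,0],[[0,0,0],0,0.5],[[0,0,0],0,1]]'
python3 -m crank '[[[0,0,0],0,1],[[0,0,0],0,1],[[0,0,0],0,1],[[0,0,0.5],0,1],[[0,0,1],0,1]]'
python3 -m crank '[[[0,0,1],0,1],[[0,0,1],0,1],[[0,0,1],0,1],[[0,0,1],0,1],[[0,0,0.5],0,1]]'
python3 -m crank '[[[-0.8,0.48,0],0,1],[[-1,0.6,0],0,1],[[-1,0.6,0],0,1],[[-1,0.6,0],0,1],[[-1,0.6,0],0,1]]'
python3 -m crank '[[[-1,0.6,-0.5],0,1],[[-1,0.6,-0.5],0,1],[[-1,0.6,-0.5],0,1],[[-0.7,0.48,-0.5],0,1],[[0,0,0],0,1]]'
python3 -m crank '[[[0,0,0],0,1],[[0,0,0],0,1],[[0,0,0],0,1],[[0,0,0],0,1],[[0,0,0],0,1]]'
python3 - <<'E'
from h import *
find("top",(645,-19),73,35); axis("side",(645,-20),20,15,65)
s=find("wrist",(433,109),45); print(env.get_obs()["position"])
E
```

```text
clock: 25.73
position: [645.1, -20.3, 32.5]
tcp_rot: [-0.484, -0.515, -0.484, 0.515]
force: [0.2, -0.3, 0.1]
opening: 65.7
clock: 26.15
position: [641.8, -20.0, 67.3]
tcp_rot: [-0.482, -0.513, -0.487, 0.517]
force: [-0.7, 0.5, -0.0]
opening: 85.5
clock: 26.57
position: [647.4, -20.5, 187.8]
tcp_rot: [0.486, 0.517, 0.483, -0.514]
force: [-0.2, 0.1, 1.7]
opening: 85.1
clock: 26.98
position: [523.7, 52.2, 182.8]
tcp_rot: [-0.484, -0.515, -0.484, 0.515]
force: [-1.0, 0.9, 0.2]
opening: 85.5
clock: 27.4
position: [425.9, 109.6, 129.7]
tcp_rot: [-0.483, -0.512, -0.487, 0.517]
force: [-1.0, -0.2, 0.4]
opening: 85.2
clock: 27.82
position: [434.1, 108.4, 133.5]
tcp_rot: [0.485, 0.516, 0.484, -0.515]
force: [0.0, 0.4, 0.2]
opening: 85.3
top c 646.4 -19.3 d 41.8 z 72.4 n 50
side axis [645.4 -19.9] rms 1.8 n 173 zmin 15.0 zmax 64.9
wrist c 433.7 109.8 d 52.2 z 44.2 n 896
[433.23510122 108.46604665 132.97093326]
```

```bash
python3 -m crank '[[[0,0.04,-0.5],0,1],[[0,0,-1],0,1],[[0,0,-1],0,1],[[0,0,-1],0,1],[[0,0,-0.7],0,1]]'
python3 -m crank '[[[0,0,-0.4],0,1],[[0,0,-0.2],0,1],[[0,0,0],0,1],[[0,0,0],0,1],[[0,0,0],0,1]]'
python3 -m crank '[[[0,0,0],0,-1],[[0,0,0],0,-1],[[0,0,0],0,-1],[[0,0,0],0,-1],[[0,0,0],0,-1]]' 40
python3 -m crank '[[[0,0,0],0,-1],[[0,0,0],0,-1],[[0,0,0],0,-1],[[0,0,0],0,-1],[[0,0,0],0,-1]]'
python3 -m crank '[[[0,0,0.4],0,-1],[[0,0,1],0,-1],[[0,0,1],0,-1],[[0,0,1],0,-1],[[0,0,0.6],0,-1]]'
```

```text
clock: 28.38
position: [431.8, 109.4, 26.0]
tcp_rot: [-0.484, -0.515, -0.485, 0.516]
force: [0.2, 0.7, -0.6]
opening: 85.2
clock: 28.8
position: [434.0, 109.9, 13.8]
tcp_rot: [0.485, 0.516, 0.484, -0.514]
force: [-0.8, -0.6, -1.2]
opening: 85.3
clock: 29.22
position: [433.3, 109.8, 13.8]
tcp_rot: [0.485, 0.515, 0.484, -0.515]
force: [-2.1, -0.8, 7.4]
opening: 49.8
clock: 29.63
position: [433.3, 109.8, 13.8]
tcp_rot: [0.485, 0.515, 0.484, -0.515]
force: [-0.6, 0.7, 6.6]
opening: 49.6
clock: 30.05
position: [433.9, 109.9, 115.7]
tcp_rot: [0.485, 0.516, 0.484, -0.514]
force: [0.4, -0.4, -0.4]
opening: 49.8
```

```bash
python3 -m crank '[[[0.48,-0.49,0],0,-1],[[0.92,-0.945,0],0,-1],[[0.92,-0.945,0],0,-1],[[0.92,-0.945,0],0,-1],[[0.92,-0.945,0],0,-1]]'
python3 -m crank '[[[0.92,-0.945,0],0,-1],[[0.92,-0.945,0],0,-1],[[0.92,-0.945,0],0,-1],[[0.92,-0.945,0],0,-1],[[0.48,-0.49,0],0,-1]]'
python3 -m crank '[[[0,0,0],0,-1],[[0,0,0],0,-1],[[0,0,0],0,-1],[[0,0,0],0,-1],[[0,0,0],0,-1]]'
python3 -m crank '[[[0,0,-0.5],0,-1],[[0,0,-0.8],0,-1],[[0,0,-0.8],0,-1],[[0,0,-0.5],0,-1],[[0,0,-0.3],0,-1]]'
python3 -m crank '[[[0,0,-0.2],0,-1],[[0,0,-0.1],0,-1],[[0,0,0],0,-1],[[0,0,0],0,-1],[[0,0,0],0,-1]]'
python3 - <<'E'
from h import *
axis("side",(641,-104),25,13,40); print(env.get_obs()["position"],env.get_obs()["force"])
E
```

```text
clock: 30.47
position: [537.4, 2.0, 113.4]
tcp_rot: [0.485, 0.515, 0.484, -0.515]
force: [0.7, -0.6, -1.0]
opening: 50.0
clock: 30.88
position: [643.3, -106.9, 113.7]
tcp_rot: [0.485, 0.516, 0.483, -0.515]
force: [1.2, -0.3, -0.8]
opening: 49.2
clock: 31.3
position: [639.6, -102.6, 112.6]
tcp_rot: [-0.484, -0.515, -0.485, 0.515]
force: [-0.4, 0.6, -0.7]
opening: 49.9
clock: 31.72
position: [638.4, -102.9, 37.3]
tcp_rot: [-0.483, -0.514, -0.486, 0.516]
force: [-0.8, 0.4, -1.8]
opening: 49.2
clock: 32.13
position: [641.7, -104.0, 33.9]
tcp_rot: [0.485, 0.516, 0.484, -0.515]
force: [-0.4, 0.0, -1.0]
opening: 49.3
side axis [ 640.7 -105.2] rms 2.0 n 98 zmin 17.9 zmax 39.9
[ 641.6750724  -104.01923894   33.91952471] [-0.55660859 -0.37494379 -1.04704762]
```

```bash
python3 -m crank '[[[0,0.03,-0.2],0,-1],[[0,0,-0.15],0,-1],[[0,0,-0.06],0,-1],[[0,0,0],0,-1],[[0,0,0],0,-1]]'
python3 -m crank '[[[0,0,-0.04],0,-1],[[0,0,0],0,-1],[[0,0,0],0,-1],[[0,0,0],0,-1],[[0,0,0],0,-1]]'
python3 - <<'E'
from h import *
axis("side",(641,-104),25,13,30); print(env.get_obs()["position"],env.get_obs()["force"])
E
```

```text
clock: 32.6
position: [640.6, -103.0, 22.3]
tcp_rot: [-0.484, -0.515, -0.485, 0.515]
force: [0.4, -0.5, -1.1]
opening: 49.6
clock: 33.02
position: [640.8, -103.1, 21.9]
tcp_rot: [0.485, 0.515, 0.484, -0.515]
force: [-2.0, 0.3, 2.6]
opening: 49.6
side axis [ 640.2 -104.3] rms 2.0 n 87 zmin 13.0 zmax 29.8
[ 640.85544034 -103.05756486   21.92409969] [-1.33254218 -0.15278959  3.2633407 ]
```

Contact and centred (side mark reads 640.5, -104.4). Release, rise and back off out of the view.

```bash
python3 -m crank '[[[0,0,0],0,-0.3],[[0,0,0],0,0],[[0,0,0],0,0.3],[[0,0,0],0,0.7],[[0,0,0],0,1]]'
python3 -m crank '[[[0,0,0],0,1],[[0,0,0],0,1],[[0,0,0],0,1],[[0,0,0.5],0,1],[[0,0,1],0,1]]'
python3 -m crank '[[[0,0,1],0,1],[[0,0,1],0,1],[[0,0,1],0,1],[[0,0,1],0,1],[[0,0,1],0,1]]'
python3 -m crank '[[[-0.5,-0.5,0],0,1],[[-1,-0.9,0],0,1],[[-1,-0.9,0],0,1],[[-1,-0.9,0],0,1],[[-1,-0.9,0],0,1]]'
python3 -m crank '[[[-0.5,-0.9,0],0,1],[[-0.5,-0.9,0],0,1],[[0,-0.5,0],0,1],[[0,0,0],0,1],[[0,0,0],0,1]]'
python3 -m crank '[[[0,0,0],0,1],[[0,0,0],0,1],[[0,0,0],0,1],[[0,0,0],0,1],[[0,0,0],0,1]]'
python3 - <<'E'
from h import *
for c,h,r in(((654,151.5),113,21),((649,66.4),93,28),((645.5,-19),73,20),((641,-103.5),53,25)):
    s=find("top",c,h,38); axis("side",c,r,15,h-8)
t=s["color"][100:200,180:380,::-1]; s=snapshot("side"); d=s["color"][110:290,220:360,::-1]
cv2.imwrite("pics/f1.png",cv2.resize(t,None,fx=4,fy=4)); cv2.imwrite("pics/f2.png",cv2.resize(d,None,fx=3.3,fy=3.3))
E
```

```text
clock: 33.48
position: [640.6, -103.0, 21.0]
tcp_rot: [-0.484, -0.515, -0.484, 0.515]
force: [-0.5, 0.3, -0.1]
opening: 77.7
clock: 33.9
position: [637.3, -102.3, 56.1]
tcp_rot: [-0.482, -0.514, -0.487, 0.517]
force: [0.2, -0.9, -0.1]
opening: 85.2
clock: 34.32
position: [640.7, -103.0, 186.4]
tcp_rot: [0.485, 0.515, 0.484, -0.515]
force: [-0.2, 0.7, -0.2]
opening: 85.4
clock: 34.73
position: [527.3, -206.2, 185.2]
tcp_rot: [0.485, 0.515, 0.484, -0.515]
force: [0.8, -0.9, 0.2]
opening: 85.0
clock: 35.15
position: [503.8, -263.3, 184.8]
tcp_rot: [0.484, 0.516, 0.484, -0.515]
force: [0.2, 0.3, 0.5]
opening: 85.1
clock: 35.57
position: [503.5, -262.3, 183.9]
tcp_rot: [0.485, 0.515, 0.485, -0.515]
force: [0.4, -0.2, -0.2]
opening: 85.4
top c 655.2 151.8 d 44.6 z 112.2 n 56
side few 0
top c 649.8 65.0 d 57.5 z 92.4 n 73
side axis [646.2  64.6] rms 1.4 n 133 zmin 16.1 zmax 84.0
top c 646.7 -19.1 d 41.3 z 71.7 n 49
side axis [645.5 -20. ] rms 2.0 n 168 zmin 15.0 zmax 65.0
top c 642.1 -102.6 d 52.2 z 51.6 n 65
side axis [ 638.1 -104.7] rms 1.2 n 83 zmin 15.2 zmax 44.4
```

View pics/f1.png

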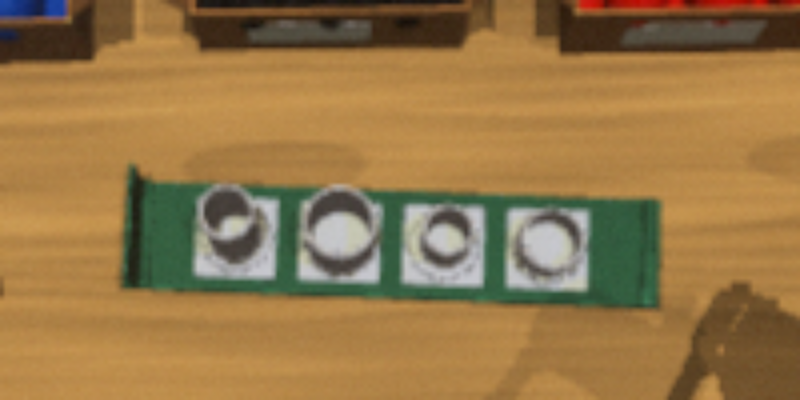

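View pics/f2.png

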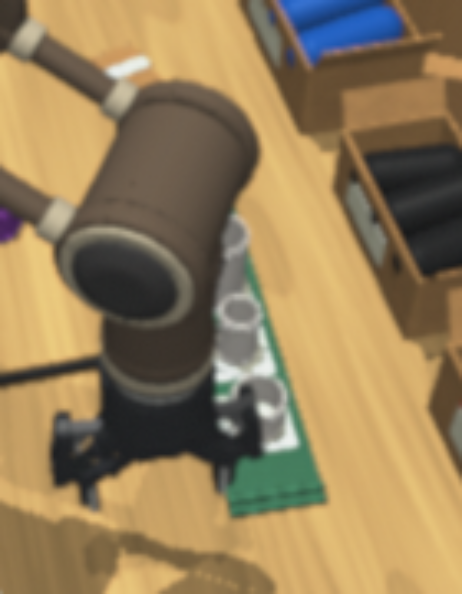

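The top crop shows all four joiners upright on their labels in order: (228,225) tallest by the plate, then (340,225), (445,235), (548,243). In the side crop the arm hides the far end.

```bash
python3 -c "
from station import close_job; print(close_job())"
```

```text
the job is handed in; nothing more can be done
None
```

All four joiners now stand upright on the rail labels in height order: 105 mm next to the end plate, then 85, 65 and 45 mm. The job was handed in at about 36 s, with the gripper open and clear of everything.

**Final checks:** the top camera put every joiner's rim at its expected height and within about 3 mm of its label centre. The largest difference was the 85 mm joiner, about 2.5 mm off along the rail.

**Weaker or disagreeing checks:**
- **Side camera:** in the last look the arm hid the 105 mm joiner. It also partly hid the 85 mm and 45 mm ones, whose side readings came out about 2 mm short in x. Before the arm covered it, the side view of the 105 mm joiner agreed within about 1 mm.
- **65 mm joiner:** it came down with a brief 47 N wrist bump, below the 120 N limit. I saw no lasting effect, and it was re-centred before release.

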